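# Check the tallest pump bushing under the bridge height gauge

## Task

Stand the tallest of the three blue bushings upright in the middle of the square steel surface plate and let go of it. Then pick up the bridge height gauge by the black grip block and lower it gently over that bushing, so that both its feet stand flat on the plate and its sprung foot rests centred on top of the bushing and shows the bushing's height; leave it standing there. Leave everything else where it is.

Things in the scene. Friction and masses are not known exactly. Their poses are not given: they have to be found in the camera images.
- bushing_tall: Tallest of three plain blue phenolic pump bushings (upright tubes): outside diameter 56 mm, bore 28 mm, height 88 mm, about 0.23 kg. Stands loose on the table to the robot's right; the three swap places. Origin: centre of its underside, z up along the bore.
- bushing_middle: The middle bushing, same diameters, 74 mm high, standing. Origin: centre of its underside. Leave it alone.
- bushing_short: The shortest bushing, same diameters, 60 mm high, standing. Origin: centre of its underside. Leave it alone.
- plate: Dark steel surface plate, 200 x 200 x 20 mm, fixed flat on the table ahead of the robot, turned somewhat. Origin: centre of its underside, x and y along its edges.
- plate_top (a point): Centre of the plate's upper face, 20 mm above the table.
- gauge: Loose 0.7 kg bridge height gauge standing to the robot's left: aluminium gantry 130 mm wide (y), 200 mm high. Two steel foot bars (90 mm along x, 18 wide, 10 high) at y = +-57 mm; legs on them, 96 mm clear between; cross beam 130 to 150 mm above the base; black grip block on its middle. Open below, the sprung foot hanging in the middle. Origin: centre of base, level with bars' undersides; z up.
- gauge_grip (a point): Where to grip the gauge: on its centre line, 178 mm above its base, in the black grip block (32 mm along the gauge's x, 56 mm along its y, from 150 to 200 mm above the base). Pinch the 32 mm width, closing along the gauge's x.
- gauge_foot (a joint): Slide of the gauge's sprung foot, in m: 0 with the foot fully down (pad underside 45 mm above the base), growing as a part pushes it up, at most 0.055. With the gauge standing flat, part height = 0.045 + this value; the tall bushing reads 0.043. The spring pushes down with 1 N at 0 and 2 N at 0.043, far less than the gauge's weight, so the gauge stands by itself.
- gauge_pad (a point): Centre of the underside of the sprung foot's round steel pad (44 mm diameter, 8 mm thick), which moves with the foot.
- canister: Screw-top tinplate canister with a knurled lid, 90 mm diameter, 128 mm high, standing at the far side. Origin: centre of its underside. Leave it alone.
- sleeve: Copper injector sleeve, upright, 32 to 48 mm diameter, 95 mm high. Origin: centre of its underside. Leave it alone.
- spark_plug: Stubby steel and white ceramic spark plug lying on the table, 94 mm long along its x, 28 mm high. Origin: under its middle. Leave it alone.
- hub: Yellow nylon coupling hub, flange 84 mm in diameter with a dark chip, 59 mm high. Origin: centre of its underside. Leave it alone.
- wrench: Steel wrench, 190 mm long along its x, lying at the far left. Leave it alone.
Not all that is in view belongs to the job. What is shaped like the bushing_tall but turquoise is not meant.

How it is judged:
On the way:
1. the tallest bushing stands upright on the plate, its centre within 35 mm of the plate's middle, let go of, with the gauge not yet on it (z of bushing_tall in the frame of plate_top between -0.003 and 0.003 m and angle between bushing_tall's own z axis and vertical below 0.05 rad and horizontal distance between bushing_tall and plate_top below 0.035 m and contact force between the fingers and bushing_tall below 0.1 N and linear speed of bushing_tall below 0.02 m/s and value of joint gauge_foot below 0.005 m), for 0.2 s.
At the end, for the whole second after the job is handed in: Tallest bushing upright (0.05 rad) on the plate, within 35 mm of its middle; gauge flat on the plate over it (base within 3 mm, tilt under 0.03 rad, within 45 mm of the middle), pad centred on the bushing within 12 mm, foot joint at 0.043 within 2.5 mm; both at rest (z of bushing_tall in the frame of plate_top between -0.003 and 0.003 m and angle between bushing_tall's own z axis and vertical below 0.05 rad and horizontal distance between bushing_tall and plate_top below 0.035 m and z of gauge in the frame of plate_top between -0.003 and 0.003 m and angle between gauge's own z axis and vertical below 0.03 rad and horizontal distance between gauge and plate_top below 0.045 m and horizontal distance between gauge_pad and bushing_tall below 0.012 m and value of joint gauge_foot between 0.0405 and 0.0455 m and linear speed of each of gauge, bushing_tall below 0.02 m/s); the robot touches nothing.
It fails at once if the gauge is dropped or slammed down: its foot is driven up faster than 0.3 m/s (velocity of joint gauge_foot above 0.3 m/s).
It fails at once if another bushing or a bystander (canister, sleeve, spark plug, hub, wrench) is moved more than 30 mm (distance of any of bushing_middle, bushing_short, canister, sleeve, spark_plug, hub, wrench from where it was at the start of the episode above 0.03 m).
It also fails if it takes over 51 s, if anything falls off the work surface, if the arm or the gripper's body presses on something with over 40 N, if the wrist force passes 120 N, or if a joint passes its speed limit or range.

## Robot

A 7-joint arm with a two-finger parallel gripper is mounted at the origin on the work surface. World frame = base frame: x ahead of the robot, y to its left, z up, the work surface at z = 0. Lengths are in m, angles in rad, forces in N, time in s.
With the tool pointing down it reaches from about 0.425 to 0.875 m from the base axis. Payload 4.7 kg.
Tool frame: the origin (TCP) lies midway between the tips of the shut fingers; the grasp point (between the pads) lies arm.grasp_offset behind it (arm.grasp_offset is the distance from the TCP to the grasp point, in m); z points along the fingers, x is the direction in which the jaws open and shut, and the axes are right-handed (so a half turn about z gives the same grasp; the last joint's range is limited). The gripper opens to 85 mm and grips with 20 to 120 N. Pads are 22 mm wide; open, the fingers measure 114 mm over their backs; the gripper's body (76 mm by 85 mm) begins 54 mm behind the grasp point. The pads swing forward as they close: fully open they stand 13 mm farther back than shut.
Start: joints at [-1.263, 0.321, -0.07, 1.45, 0.023, 1.371, -0.057], TCP at [0.188, 0.622, 0.231] pointing down, gripper open.
Joint ranges: [-2.86, 2.86], [-0.3, 2.09], [-1.38, 1.24], [0.06, 2.45], [-1.56, 4.7], [0.09, 2.05], [-2.69, 2.69]. Speed limits (rad/s): [2.57, 2.57, 3.14, 3.14, 3.14, 3.14, 3.14].

## Interface

Orientations are given as a rotation vector (axis times angle).
In Python, from cell import arm gives the robot as it stands.
- The arm moves only by the shell command python3 -m crank 'ROWS' [OPENING] [FORCE]. ROWS is JSON, a list of rows, each a list of 4 numbers: the shift along the tool's x, y, z in m, then the turn about the tool's z in degrees. In form: [[x, y, z, spin], ...]. A call has 1 to 5 rows; each row shifts and turns the commanded pose from where the row before left it, along the tool's axes as they then stand; what a row does not reach is not made up. A row lasts 1/10 s, in which the tool goes at most 50 mm and 8.59 degrees, less where a joint would pass 70% of its speed; a pose out of reach is approached as far as the arm can. A call with a gripper value outside its range is refused whole. OPENING is the opening in per cent of the stroke, from 0 (shut) to 100 (fully open), set as the call begins (- or left out, the last holds). The fingers move at their own pace and stop on an object; FORCE is the grip in N (left out, the last holds). Time passes only in rows, so rows that do not move let the fingers close. It gives the time, the measured TCP pose, the force and the opening at its end, in the units of the state.
- arm.observe(): the state, without advancing time (a new reading comes with each control period).
- arm.snapshot(name): name is "side" or "top" or "wrist"; returns (picture, depth): 400x640x3 uint8, blue, green, red; 400x640 float32, m along the optical axis (not along the pixel's ray), 0 where there is no reading.
- arm.camera_params(name): a dict with "fx", "fy", "cx", "cy" (pixels), "rvec" (rotation vector, rad) and "tvec" (3), from world to camera coordinates, as OpenCV has them. Camera axes: x right, y down, z forward; pixel columns grow to the right and rows downward; lengths in m; the calibration is good to about 2 mm. A picture is of the moment at which its call begins: read the wrist's pose just before it. camera_params takes no time and is no camera call; for the wrist camera it gives the pose at the moment of the call.
- arm.sign_off(): hands the job in, once; it reports no verdict.
Trained networks look in the newest picture that a camera, given by its name, has taken for a name from the list of things; names that differ only in an ending like _2 or _b are one class to them, and where a whole thing is asked for, a point or a joint stands for the part that bears it (a point fixed in the world has none). Each returns a list of dicts, best first, with "confidence" (0 to 1); they miss things now and then, are a little off and sometimes report something else, mostly with a low value. They report only what shows in the picture. A call takes as long as a camera call. They do not tell look-alikes from the thing itself.
- arm.masks_of(label, camera): "mask" (400x640 bool, what is visible of it) and "box" ([left, top, right, bottom] in pixels, round what is visible of it).
- arm.tip_of(label, camera): "location" ([column, row] in pixels: a listed point, or the origin of a listed thing).
The state is a dict: "t": time; "q": joint angles; "dq": joint speeds; "effort": joint torques, N m; "tool_pos": TCP position; "orientation": TCP orientation; "wrist_force": force on the tool from outside, world axes, zero at the start; "torque": the same for the moment, N m; "width": finger opening in m.
Only numpy, scipy, OpenCV 4.12 (cv2) and the standard library are available. Lean on these libraries where they do the work, as an engineer would, in place of code of your own. Each camera call takes 0.05 s, during which the arm holds its last target. There are 200 camera calls.

## Working session

There is one attempt and no reset: what is moved stays moved. The work goes in short steps, Python scripts to look and compute and a shell command to move; the robot and the scene stay as the last step left them, time stands still between calls to the robot, and variables do not carry over. Pictures are saved under pics/ and viewed, about 8 in all and at most 12, crops included, and the job is handed in when it is done.

```bash
ls; mkdir -p pics
cat > h.py <<'E'
import numpy as np, cv2
from cell import arm
def cam(n):
    p=arm.camera_params(n); R=cv2.Rodrigues(np.array(p["rvec"],float))[0]; return p,R,np.array(p["tvec"],float).ravel()
def cloud(n,depth,c):
    p,R,t=c; v,u=np.mgrid[:400,:640]
    P=np.stack([(u-p["cx"])/p["fx"]*depth,(v-p["cy"])/p["fy"]*depth,depth],-1)
    return (P-t)@R   # world
def onplane(c,uv,z):
    p,R,t=c; d=R.T@np.array([(uv[0]-p["cx"])/p["fx"],(uv[1]-p["cy"])/p["fy"],1]); o=-R.T@t
    return o+d*(z-o[2])/d[2]
E
python3 - <<'E'
from h import *
s=arm.observe();print({k:np.round(v,3) for k,v in s.items()},arm.grasp_offset)
ims=[]
for n in("top","side"):
    im,d=arm.snapshot(n);c=cam(n);W=cloud(n,d,c);np.savez(n+".npz",im=im,W=W,d=d)
    cv2.imwrite(f"pics/{n}0.png",im)
    print(n,-c[1].T@c[2])
    for l in("bushing_tall","bushing_middle","plate","gauge","gauge_grip","canister","sleeve","hub","spark_plug","wrench"):
        for m in arm.masks_of(l,n)[:4]:
            k=m["mask"]&(d>0);P=W[k]
            if len(P)<5: continue
            zt=np.percentile(P[:,2],97);T=P[P[:,2]>zt-.006]
            print(l,round(m["confidence"],2),np.round(m["box"]),"zt",zt.round(3),"top xy",((T.min(0)+T.max(0))/2)[:2].round(3),np.median(T,0)[:2].round(3))
E
```

```text
pics
{'t': np.float64(0.0), 'q': array([-1.263,  0.322, -0.07 ,  1.452,  0.023,  1.371, -0.057]), 'dq': array([0.001, 0.   , 0.001, 0.003, 0.002, 0.001, 0.001]), 'effort': array([ 0.0000e+00, -4.9358e+01, -3.8200e-01, -3.1433e+01,  1.3000e-02,
        1.2000e-02, -0.0000e+00]), 'tool_pos': array([0.188, 0.622, 0.23 ]), 'orientation': array([ 2.522e+00,  1.872e+00, -2.000e-03]), 'wrist_force': array([-0.58 , -0.798, -0.413]), 'torque': array([ 0.003,  0.027, -0.003]), 'width': np.float64(0.086)} 0.0187
top [0.2518225  0.03148777 1.68555543]
bushing_tall 0.87 [371. 153. 391. 177.] zt 0.094 top xy [ 0.673 -0.22 ] [ 0.673 -0.222]
bushing_tall 0.79 [384. 182. 407. 206.] zt 0.095 top xy [ 0.571 -0.263] [ 0.569 -0.261]
bushing_middle 0.76 [385. 232. 404. 253.] zt 0.081 top xy [ 0.419 -0.253] [ 0.419 -0.248]
plate 0.81 [258. 170. 326. 237.] zt 0.028 top xy [0.553 0.076] [0.551 0.08 ]
gauge 0.76 [182. 227. 239. 264.] zt 0.204 top xy [0.409 0.338] [0.409 0.338]
gauge_grip 0.85 [183. 230. 232. 264.] zt 0.204 top xy [0.409 0.338] [0.409 0.339]
canister 0.6 [225. 122. 258. 157.] zt 0.134 top xy [
[... 924 characters left out ...]
237. 225.] zt 0.202 top xy [0.409 0.335] [0.408 0.333]
gauge_grip 0.74 [195. 150. 233. 227.] zt 0.202 top xy [0.407 0.335] [0.408 0.332]
canister 0.6 [309. 140. 337. 186.] zt 0.132 top xy [0.763 0.242] [0.763 0.239]
sleeve 0.75 [449. 228. 473. 264.] zt 0.099 top xy [ 0.764 -0.273] [ 0.761 -0.274]
hub 0.95 [209. 221. 243. 255.] zt 0.063 top xy [0.356 0.187] [0.356 0.185]
spark_plug 0.84 [294. 293. 319. 320.] zt 0.031 top xy [ 0.363 -0.135] [ 0.361 -0.144]
spark_plug 0.75 [192. 148. 236. 228.] zt 0.202 top xy [0.407 0.332] [0.407 0.329]
spark_plug 0.23 [256. 194. 358. 266.] zt 0.025 top xy [0.552 0.075] [0.547 0.068]
wrench 0.72 [237. 158. 293. 173.] zt 0.013 top xy [0.673 0.441] [0.664 0.44 ]
```

Run:
```python
from h import *
s=np.load("side.npz");t=np.load("top.npz")
a=cv2.resize(s["im"][210:350,330:490],None,fx=3.5,fy=3.5,interpolation=cv2.INTER_CUBIC)
b=cv2.resize(t["im"][115:285,160:460],(800*3//4*1,340))
o=np.zeros((490+0,560,3),np.uint8);o[:490]=a
cv2.imwrite("pics/bush.png",o)
cv2.imwrite("pics/top_z.png",cv2.resize(t["im"][110:290,160:460],(800,480),interpolation=cv2.INTER_CUBIC))
for n,(x,y) in dict(A=(.673,-.222),B=(.57,-.265),C=(.418,-.254),D=(.51,-.4)).items():
  for z in(s,t):
    W=z["W"];k=(np.hypot(W[...,0]-x,W[...,1]-y)<.03)&(W[...,2]>.045);print(n,np.median(z["im"][k],0),k.sum(),W[k][:,2].max().round(3))
for nm,x,y,z0,z1,r in(("grip",.409,.337,.19,.215,.06),("gaugeall",.409,.337,.13,.16,.1),("plate",.553,.076,.012,.035,.16)):
  for z in(s,t):
    W=z["W"];k=(np.hypot(W[...,0]-x,W[...,1]-y)<r)&(W[...,2]>z0)&(W[...,2]<z1)
    print(nm,cv2.minAreaRect(W[k][:,:2].astype(np.float32)*1000),k.sum())
```

```text
A [65.  72.5 34. ] 556 0.094
A [120. 130.  45.] 254 0.101
B [76. 52. 39.] 647 0.094
B [130.  74.  35.] 243 0.1
C [107.  64.  43.] 627 0.079
C [138.   78.   38.5] 216 0.084
D [134.   65.5  35. ] 522 0.067
D [136.  75.  35.] 199 0.071
grip ((409.4581298828125, 336.2416076660156), (59.29261016845703, 32.23427200317383), 74.69002532958984) 177
grip ((409.14617919921875, 337.94915771484375), (56.62256622314453, 32.03834915161133), 73.7446060180664) 216
gaugeall ((408.97100830078125, 334.464599609375), (132.95553588867188, 50.72995376586914), 73.97239685058594) 415
gaugeall ((409.25189208984375, 338.37249755859375), (131.62461853027344, 50.01171112060547), 73.67366027832031) 483
plate ((553.48486328125, 75.57452392578125), (204.81764221191406, 204.42813110351562), 9.911520004272461) 3541
plate ((562.6085205078125, 73.0299072265625), (260.8581848144531, 264.669921875), 5.971551418304443) 3471
```

View pics/bush.png

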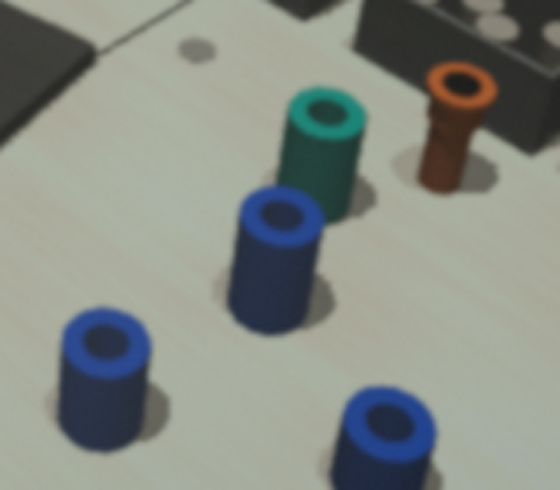

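View pics/top_z.png

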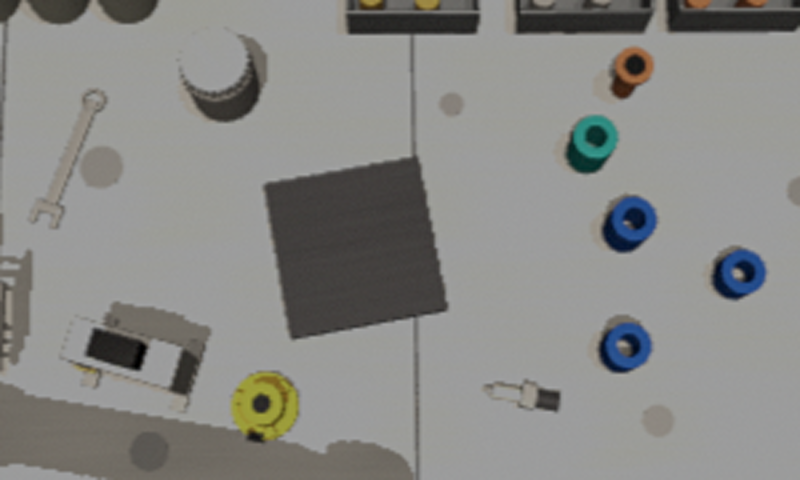

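The side picture shows three blue bushings and a turquoise one. B (409,285 in the side view) is the tallest blue at 0.088 m, world (0.570, -0.265). C (358,318) is about 74 mm, D is about 60 mm, and A (420,254) is the turquoise decoy. The plate is centred at (0.5535, 0.0755) and turned 10°. The gauge is at (0.409, 0.337) with its x axis at -16°.

First I lift and spin by about 89°. That jaw direction suits both grasps.

```bash
cat >> h.py <<'E'
def go(x,y,z,psi=None):
    s=arm.observe();R=cv2.Rodrigues(np.array(s["orientation"]))[0];yaw=np.degrees(np.arctan2(R[1,0],R[0,0]))
    d=R.T@(np.array([x,y,z])-s["tool_pos"])
    print("t",round(float(s["t"]),2),"pos",np.round(s["tool_pos"],4),"yaw",yaw.round(2),"d tool mm",(d*1000).round(1),"F",np.round(s["wrist_force"],1),"w",round(float(s["width"]),4), "spin",None if psi is None else round(float((yaw-psi+90)%180-90),2), "q7",round(float(s["q"][6]),2))
E
python3 -m crank '[[0,0,-0.02,8.5],[0,0,-0.02,8.5],[0,0,-0.02,8.5],[0,0,0,8.5],[0,0,0,8.5]]' 100
python3 -m crank '[[0,0,0,8.5],[0,0,0,8.5],[0,0,0,8.5],[0,0,0,8.5],[0,0,0,8.5]]'
python3 -m crank '[[0,0,0,4.5],[0,0,0,0]]'
python3 -c "
from h import *
go(.45,.2,.29,-16);go(.57,-.265,.25,-16)"
```

```text
t: 1.6
tool_pos: [0.1883, 0.6226, 0.2925]
orientation: [-3.031, -0.821, -0.002]
wrist_force: [-0.0, -0.8, 0.2]
width: 0.0852
t: 2.1
tool_pos: [0.1882, 0.6221, 0.2914]
orientation: [-3.124, 0.333, -0.0]
wrist_force: [0.6, -0.5, -0.0]
width: 0.0854
t: 2.3
tool_pos: [0.1882, 0.6222, 0.2914]
orientation: [-3.11, 0.446, -0.0]
wrist_force: [-0.8, 0.5, 0.8]
width: 0.0854
t 2.3 pos [0.1882 0.6222 0.2914] yaw -16.33 d tool mm [370.  331.5   1.4] F [-0.8  0.5  0.8] w 0.0854 spin -0.33 q7 -1.58
t 2.3 pos [0.1882 0.6222 0.2914] yaw -16.33 d tool mm [615.9 744.   41.3] F [-0.8  0.5  0.8] w 0.0854 spin -0.33 q7 -1.58
```

```bash
python3 -m crank '[[0.035,0.031,0,0],[0.035,0.031,0,0],[0.035,0.031,0,0],[0.035,0.031,0,0],[0.035,0.031,0,0]]' >/dev/null
python3 -m crank '[[0.035,0.031,0,0],[0.035,0.031,0,0],[0.035,0.031,0,0],[0.035,0.031,0,0],[0.035,0.031,0,0]]' |head -2
python3 -m crank '[[0.025,0.041,0.004,0],[0.025,0.041,0.004,0],[0.025,0.041,0.004,0],[0.025,0.041,0.004,0],[0.025,0.041,0.004,0]]' >/dev/null
python3 -m crank '[[0.025,0.041,0.004,0],[0.025,0.041,0.004,0],[0.025,0.041,0.004,0],[0.025,0.041,0.004,0],[0.025,0.041,0.004,0]]' |head -2
python3 -c "
from h import *
go(.57,-.265,.25,-16)"
```

```text
t: 3.3
tool_pos: [0.4377, 0.2245, 0.2917]
t: 4.3
tool_pos: [0.5623, -0.2389, 0.2514]
t 4.3 pos [ 0.5623 -0.2389  0.2514] yaw -16.11 d tool mm [14.7 23.   1.4] F [0.3 0.2 0.8] w 0.0854 spin -0.11 q7 0.29
```

```bash
python3 -m crank '[[0.014,0.023,0,0],[0,0,0,0],[0,0,0,0]]' >/dev/null
cat >> h.py <<'E'
def topfit(W,x,y,z0,z1,r):
    k=(np.hypot(W[...,0]-x,W[...,1]-y)<r)&(W[...,2]>z0)&(W[...,2]<z1);P=W[k]
    print(k.sum(),"circle",cv2.minEnclosingCircle(P[:,:2].astype(np.float32)*1000),"rect",cv2.minAreaRect(P[:,:2].astype(np.float32)*1000),"z",np.median(P[:,2]).round(4))
E
python3 - <<'E'
from h import *
c=cam("wrist");im,d=arm.snapshot("wrist");cv2.imwrite("pics/w1.png",im);W=cloud("wrist",d,c)
topfit(W,.57,-.265,.075,.11,.045)
for m in arm.masks_of("bushing_tall","wrist"):
    P=W[m["mask"]&(d>0)];P=P[P[:,2]>.078];print(m["confidence"],m["box"],len(P) and (P.min(0),P.max(0)))
go(.57,-.265,.25,-16)
E
```

```text
2456 circle ((568.5374145507812, -265.8236083984375), 27.944469451904297) rect ((568.6262817382812, -265.29052734375), (54.44512939453125, 54.38267135620117), 75.66250610351562) z 0.088
0.98 [289.5, 130.3, 351.4, 205.3] (array([ 0.54098499, -0.29272623,  0.07802877]), array([ 0.59629332, -0.23811484,  0.09032907]))
0.64 [373.1, 56.4, 459.2, 128.2] (array([ 0.64375034, -0.24934534,  0.07800437]), array([ 0.69832499, -0.19493997,  0.09041805]))
t 4.7 pos [ 0.5689 -0.2618  0.2513] yaw -16.17 d tool mm [1.9 2.8 1.3] F [-0.4 -0.  -0.4] w 0.0855 spin -0.17 q7 0.34
```

View pics/w1.png

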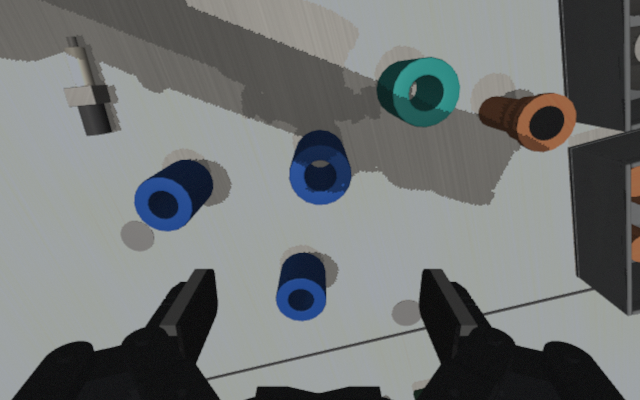

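The wrist view shows the tall blue bushing at (320,170), its top at z = 0.088 and its centre at (0.5686, -0.2655). The shortest is at (302,298), the middle at (165,200) and turquoise at (420,92). Descending to grip.

```bash
python3 -m crank '[[0.0007,0.0037,0.04,0],[0,0,0.04,0],[0,0,0.04,0],[0,0,0.04,0],[0,0,0.03,0]]' >/dev/null
python3 -m crank '[[0,0,0.02,0],[0,0,0.003,0],[0,0,0,0]]'
python3 -m crank '[[0,0,0,0],[0,0,0,0],[0,0,0,0],[0,0,0,0],[0,0,0,0]]' 0 40
python3 -m crank '[[0,0,0,0],[0,0,0,0],[0,0,0,0]]' 
python3 -m crank '[[0,0,-0.02,0],[0,0,-0.04,0],[0,0,-0.04,0],[0,0,-0.04,0],[0,0,0,0]]' 
python3 -c "
from h import *
go(.5535,.0755,.2,-16)"
```

```text
t: 5.5
tool_pos: [0.5687, -0.2656, 0.0386]
orientation: [-3.109, 0.442, 0.0]
wrist_force: [0.0, 0.2, 0.4]
width: 0.0853
t: 6.0
tool_pos: [0.5693, -0.2674, 0.0403]
orientation: [-3.109, 0.446, -0.004]
wrist_force: [-1.3, 1.7, 6.9]
width: 0.0559
t: 6.3
tool_pos: [0.5693, -0.2674, 0.0403]
orientation: [-3.109, 0.446, -0.004]
wrist_force: [-0.9, 1.9, 6.3]
width: 0.0554
t: 6.8
tool_pos: [0.571, -0.2696, 0.1847]
orientation: [3.108, -0.447, 0.016]
wrist_force: [0.1, -0.5, -1.7]
width: 0.0554
t 6.8 pos [ 0.571  -0.2696  0.1847] yaw -16.35 d tool mm [-113.8 -326.2  -16.6] F [ 0.1 -0.5 -1.7] w 0.0554 spin -0.35 q7 0.38
```

```bash
python3 -m crank '[[-0.012,-0.034,0,0],[-0.014,-0.041,0,0],[-0.014,-0.041,0,0],[-0.014,-0.041,0,0],[-0.014,-0.041,0,0]]' >/dev/null
python3 -m crank '[[-0.014,-0.041,0,0],[-0.014,-0.041,0,0],[-0.012,-0.035,0,0],[-0.005,-0.012,0,0],[0,0,0,0]]' >/dev/null
python3 - <<'E'
from h import *
go(.5535,.0755,.0635,-16)
c=cam("wrist");im,d=arm.snapshot("wrist");cv2.imwrite("pics/w2.png",im);W=cloud("wrist",d,c)
topfit(W,.5535,.0755,.01,.03,.2)
E
```

```text
t 7.8 pos [0.5508 0.0812 0.1775] yaw -16.05 d tool mm [  4.3   4.7 114. ] F [-0.  0. -2.] w 0.0553 spin -0.05 q7 -0.33
40857 circle ((526.3345947265625, 91.34190368652344), 168.72982788085938) rect ((517.06201171875, 88.59059143066406), (208.65586853027344, 300.0168762207031), 88.92230987548828) z 0.0201
```

View pics/w2.png

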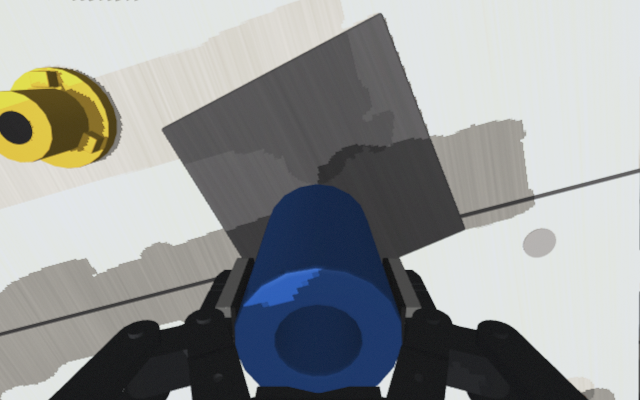

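The bushing is held upright between the pads at (318,300), over the dark plate, whose corners are at (163,128), (381,14) and (464,228). Lowering it now.

```bash
python3 -m crank '[[0.0043,0.0047,0.03,0],[0,0,0.03,0],[0,0,0.03,0],[0,0,0.015,0],[0,0,0.005,0]]' >/dev/null
python3 -m crank '[[0,0,0,0],[0,0,0,0]]' 
python3 -c "
from h import *
go(.5535,.0755,.0605,-16)
s=arm.observe();print(cv2.Rodrigues(s['orientation'])[0][:,2])"
```

```text
t: 8.55
tool_pos: [0.5557, 0.0722, 0.0697]
orientation: [-3.109, 0.447, -0.004]
wrist_force: [0.4, -0.2, -1.5]
width: 0.0554
t 8.55 pos [0.5557 0.0722 0.0697] yaw -16.37 d tool mm [-3.1 -2.5  9.2] F [ 0.4 -0.2 -1.5] w 0.0554 spin -0.37 q7 -0.22
[ 2.32193580e-03  4.82649521e-04 -9.99997188e-01]
```

```bash
python3 -m crank '[[-0.002,-0.002,0.003,0],[0,0,0.003,0],[0,0,0.002,0],[0,0,0.0,0]]' |grep -E "pos|force"
python3 -m crank '[[0,0,0.001,0],[0,0,0,0]]' |grep -E "pos|force"
python3 -m crank '[[0,0,0.001,0],[0,0,0,0]]' |grep -E "pos|force"
```

```text
tool_pos: [0.5532, 0.0753, 0.0604]
wrist_force: [0.4, 0.2, -1.1]
tool_pos: [0.5533, 0.0753, 0.0603]
wrist_force: [-3.6, -0.3, 5.6]
tool_pos: [0.5533, 0.0754, 0.0603]
wrist_force: [-5.7, -0.5, 14.1]
```

```bash
python3 -m crank '[[0,0,-0.001,0],[0,0,0,0],[0,0,0,0],[0,0,0,0],[0,0,0,0]]' 100|grep -E "pos|force|width"
python3 -m crank '[[0,0,-0.02,0],[0,0,-0.04,0],[0,0,-0.04,0],[0,0,-0.05,0],[0,0,-0.05,0]]' |grep -E "pos|force"
python3 -c "
from h import *
go(.409,.337,.27,-16)"
```

```text
tool_pos: [0.5531, 0.075, 0.0591]
wrist_force: [0.2, 1.1, -0.3]
width: 0.0855
tool_pos: [0.5526, 0.0747, 0.2609]
wrist_force: [1.4, 1.3, -0.1]
t 10.35 pos [0.5526 0.0747 0.2609] yaw -16.35 d tool mm [-211.7 -211.2   -9. ] F [ 1.4  1.3 -0.1] w 0.0855 spin -0.35 q7 -0.37
```

```bash
python3 -c "
from h import *
c=cam('wrist');im,d=arm.snapshot('wrist');cv2.imwrite('pics/w3.png',im);W=cloud('wrist',d,c)
topfit(W,.5535,.0755,.09,.125,.05);go(.409,.337,.35,-16)"
python3 -m crank '[[-0.03,-0.03,-0.02,0],[-0.03,-0.03,-0.02,0],[-0.03,-0.03,-0.02,0],[-0.03,-0.03,-0.02,0],[-0.03,-0.03,-0.01,0]]' >/dev/null
python3 -m crank '[[-0.03,-0.03,0,0],[-0.03,-0.03,0,0],[0,0,0,0],[0,0,0,0]]'|grep pos
python3 -c "
from h import *
c=cam('wrist');im,d=arm.snapshot('wrist');cv2.imwrite('pics/w4.png',im);W=cloud('wrist',d,c)
topfit(W,.409,.337,.19,.22,.06);topfit(W,.409,.337,.13,.165,.1);go(.409,.337,.159,-16)"
```

```text
2738 circle ((552.8168334960938, 77.1929702758789), 27.87710189819336) rect ((552.9762573242188, 77.17877197265625), (54.73461151123047, 55.2781867980957), 85.13269805908203) z 0.1079
t 10.4 pos [0.5571 0.075  0.2697] yaw -16.38 d tool mm [-215.1 -210.2  -80.9] F [ 3.8 -0.9  6.7] w 0.0855 spin -0.38 q7 -0.37
tool_pos: [0.41, 0.3364, 0.3487]
2457 circle ((406.7085876464844, 337.8119201660156), 31.288780212402344) rect ((406.4947509765625, 337.9251708984375), (55.94000244140625, 31.988386154174805), 73.3050308227539) z 0.2001
4024 circle ((406.48602294921875, 338.0540466308594), 68.49925231933594) rect ((406.4380798339844, 337.77685546875), (129.84814453125, 50.063209533691406), 73.61634063720703) z 0.1501
t 11.35 pos [0.4111 0.335  0.349 ] yaw -16.35 d tool mm [ -2.6  -1.5 190. ] F [ 0.7  0.2 -0. ] w 0.0854 spin -0.35 q7 -1.0
```

View pics/w4.png

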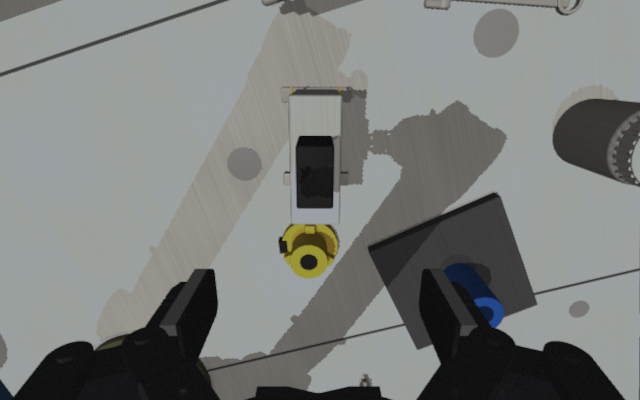

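The gauge's black grip block is at (315,172) in the wrist view, which puts it at (0.4065, 0.338), yaw -16.5°, top at 0.200. The bushing stands at (0.553, 0.077) on the plate, top at 0.108. Descending on the grip block.

```bash
python3 -m crank '[[-0.004,-0.0015,0.04,0],[0,0,0.04,0],[0,0,0.04,0],[0,0,0.015,0],[0,0,0,0]]' >/dev/null
python3 -c "
from h import *
go(.407,.338,.160,-16.4)"
```

```text
t 11.85 pos [0.4071 0.3362 0.2127] yaw -16.47 d tool mm [-0.6 -1.9 52.7] F [-1.1 -0.2  0.5] w 0.0851 spin -0.07 q7 -0.99
```

```bash
python3 -m crank '[[-0.0003,-0.001,0.02,0],[0,0,0.018,0],[0,0,0.008,0],[0,0,0.003,0],[0,0,0,0]]' |grep -E "pos|force"
python3 -m crank '[[0,0,0,0],[0,0,0,0],[0,0,0,0],[0,0,0,0],[0,0,0,0]]' 0 70|grep -E "pos|force|width"
python3 -m crank '[[0,0,0,0],[0,0,0,0],[0,0,0,0]]'|grep -E "pos|force|width"
python3 -c "
from h import *
go(.407,.338,.160,-16.4)
s=arm.observe();print(s['torque'],cv2.Rodrigues(s['orientation'])[0][:,2])"
```

```text
tool_pos: [0.408, 0.3396, 0.1665]
wrist_force: [-0.5, -1.4, 0.4]
tool_pos: [0.4078, 0.3395, 0.1659]
wrist_force: [1.1, 0.2, 0.3]
width: 0.0313
tool_pos: [0.4078, 0.3395, 0.1659]
wrist_force: [1.7, -0.1, 4.4]
width: 0.0315
t 13.15 pos [0.4078 0.3395 0.1659] yaw -16.34 d tool mm [-0.4  1.7  5.9] F [ 1.7 -0.1  4.4] w 0.0315 spin 0.06 q7 -0.96
[-0.0249295  -0.10972854  0.02011554] [ 1.11346946e-03  9.10954367e-04 -9.99998965e-01]
```

```bash
python3 -m crank '[[0,0,-0.01,0],[0,0,-0.02,0],[0,0,-0.03,0],[0,0,-0.03,0],[0,0,-0.03,0]]'|grep -E "pos|force|width"
python3 -m crank '[[0,0,-0.025,0],[0,0,0,0],[0,0,0,0]]'|grep -E "pos|force|width"
python3 -c "
from h import *
c=cam('wrist');im,d=arm.snapshot('wrist');cv2.imwrite('pics/w5.png',im)
go(.5528,.0772,.31,-16.4)
im,d=arm.snapshot('side');cv2.imwrite('pics/s5.png',cv2.resize(im[80:300,160:480],(800,550)))"
```

```text
tool_pos: [0.4057, 0.3383, 0.2847]
wrist_force: [0.0, 0.8, -6.2]
width: 0.0312
tool_pos: [0.4064, 0.3387, 0.3086]
wrist_force: [-0.5, -1.0, -7.3]
width: 0.0309
t 14.0 pos [0.406  0.3385 0.3079] yaw -16.32 d tool mm [214.3 209.5  -1.7] F [ 1.1 -0.3 -7. ] w 0.0308 spin 0.08 q7 -1.01
```

View pics/s5.png

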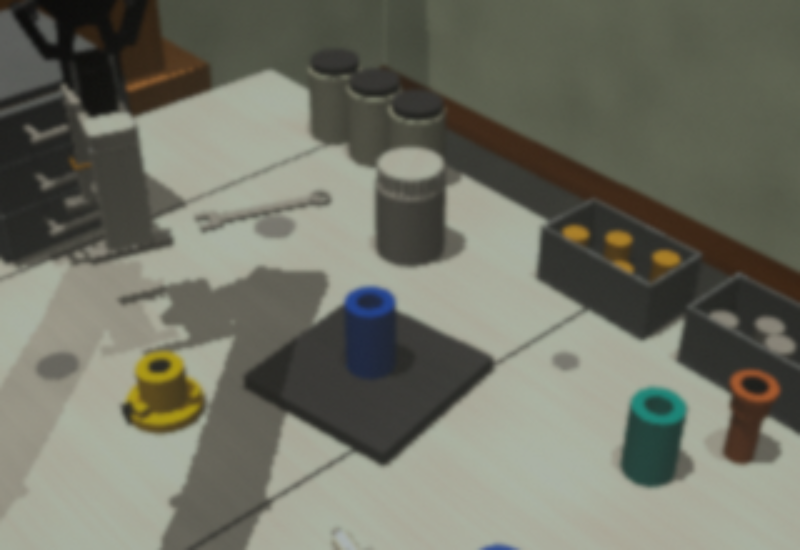

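The gauge is held clear of the table at (115,170) and the bushing stands upright mid-plate at (370,335). Carrying it over.

```bash
python3 -m crank '[[0.01,0.01,-0.005,0],[0.02,0.02,-0.005,0],[0.025,0.024,0,0],[0.025,0.024,0,0],[0.025,0.024,0,0]]' >/dev/null
python3 -m crank '[[0.025,0.024,0,0],[0.025,0.024,0,0],[0.025,0.024,0,0],[0.018,0.018,0,0],[0.01,0.01,0,0]]'|grep -E "pos|force|width"
python3 -m crank '[[0.005,0.005,0,0],[0,0,0,0],[0,0,0,0],[0,0,0,0]]'|grep -E "pos|force|width"
python3 - <<'E'
from h import *
go(.5528,.0772,.31,-16.4)
s=arm.observe();print(cv2.Rodrigues(s['orientation'])[0][:,2],s['torque'])
ims=[]
for n in("side","top"):
    c=cam(n);im,d=arm.snapshot(n);W=cloud(n,d,c);print(n)
    k=(np.hypot(W[...,0]-.55,W[...,1]-.077)<.09)
    # beam ends top face z~.142+.15
    topfit(W,.553,.077,.29,.315,.1)
    cv2.imwrite(f"pics/{n}6.png",im)
    for l in("gauge_pad","gauge","bushing_tall"): print(l,[(round(x["confidence"],2),np.round(x["location"])) for x in arm.tip_of(l,n)[:2]])
cv2.imwrite("pics/s6.png",cv2.resize(cv2.imread("pics/side6.png")[90:290,210:400],(760,800))[:600] if 0 else cv2.resize(cv2.imread("pics/side6.png")[80:280,200:440],(720,600)))
E
```

```text
tool_pos: [0.5506, 0.0817, 0.3199]
wrist_force: [0.5, 0.5, -6.2]
width: 0.0311
tool_pos: [0.5529, 0.0822, 0.3201]
wrist_force: [-0.9, 0.1, -6.8]
width: 0.0314
t 15.45 pos [0.5529 0.0822 0.3201] yaw -16.2 d tool mm [ 1.3  4.8 10.1] F [-0.9  0.1 -6.8] w 0.0314 spin 0.2 q7 -0.39
[-6.81737907e-04  6.42013981e-04 -9.99999562e-01] [ 0.05661727 -0.006355    0.02930421]
side
537 circle ((553.6741333007812, 78.45970916748047), 69.38740539550781) rect ((553.6508178710938, 78.84327697753906), (133.90765380859375, 51.093448638916016), 73.78707885742188) z 0.3054
gauge_pad [(0.55, array([307., 169.]))]
gauge [(0.87, array([302., 186.]))]
bushing_tall [(0.94, array([418., 269.])), (0.58, array([310., 221.]))]
top
85 circle ((552.2450561523438, 80.5130386352539), 67.61766815185547) rect ((554.3729248046875, 79.90870666503906), (128.71617126464844, 48.23723220825195), 74.15609741210938) z 0.3049
gauge_pad []
gauge []
bushing_tall [(0.89, array([376., 168.]))]
```

View pics/s6.png

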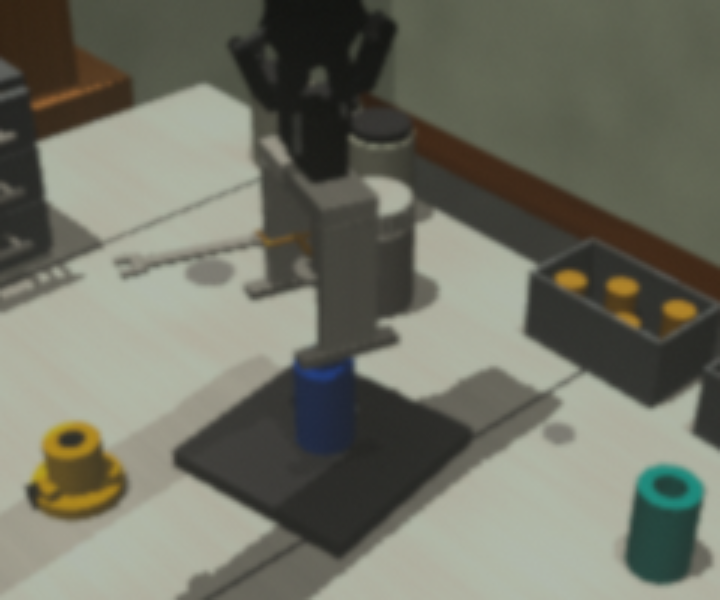

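```bash
python3 -m crank '[[0.001,0.0035,0,0],[0,0,0,0],[0,0,0.015,0],[0,0,0.02,0],[0,0,0.015,0]]' >/dev/null
python3 -m crank '[[0,0,0.015,0],[0,0,0.01,0],[0,0,0,0],[0,0,0,0]]'|grep -E "pos|force|width"
python3 - <<'E'
from h import *
n="side";c=cam(n);im,d=arm.snapshot(n);W=cloud(n,d,c);topfit(W,.553,.077,.215,.24,.1)
cv2.imwrite("pics/s7.png",cv2.resize(im[110:280,220:424],(720,600)))
go(.5528,.0772,.186,-16.4)
E
```

```text
tool_pos: [0.5537, 0.0771, 0.2456]
wrist_force: [-0.3, -0.2, -6.7]
width: 0.031
512 circle ((550.493408203125, 73.39126586914062), 67.53572845458984) rect ((554.7459106445312, 73.27465057373047), (131.26455688476562, 52.40961456298828), 74.0774154663086) z 0.2306
t 16.8 pos [0.554  0.0771 0.246 ] yaw -16.34 d tool mm [-1.2  0.2 60. ] F [ 0.6  0.5 -7.7] w 0.0313 spin 0.06 q7 -0.36
```

View pics/s7.png

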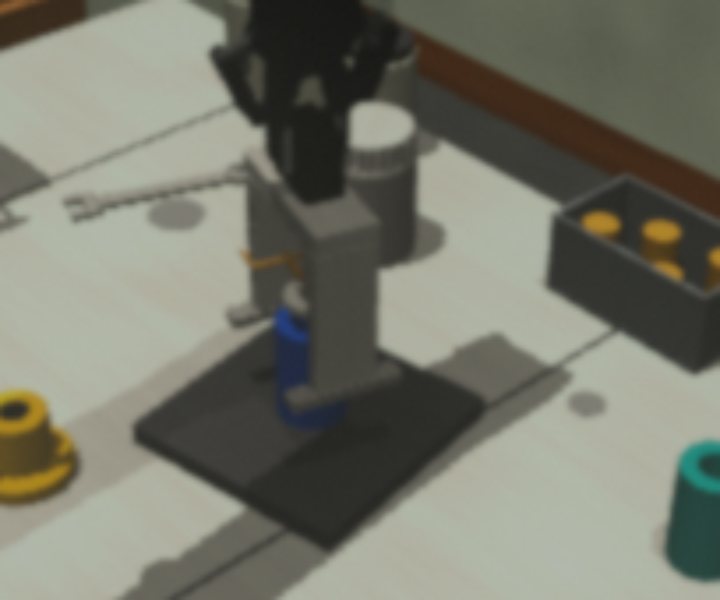

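The gauge straddles the bushing: pad at about (298,295) just above the bushing top at (300,315), centred within about 3 mm. Lowering slowly at 50 mm/s.

```bash
python3 -m crank '[[-0.001,-0.001,0.005,0],[0,0,0.005,0],[0,0,0.005,0],[0,0,0.005,0],[0,0,0.005,0]]' |grep -E "pos|force"
python3 -m crank '[[0,0,0.005,0],[0,0,0.005,0],[0,0,0.005,0],[0,0,0.005,0],[0,0,0.004,0]]' |grep -E "pos|force"
python3 -m crank '[[0,0,0.003,0],[0,0,0.002,0],[0,0,0,0]]' |grep -E "pos|force"
```

```text
tool_pos: [0.5528, 0.0784, 0.2201]
wrist_force: [-0.2, -0.1, -5.5]
tool_pos: [0.5528, 0.0784, 0.196]
wrist_force: [-0.2, 0.6, -4.7]
tool_pos: [0.5528, 0.0784, 0.1912]
wrist_force: [0.2, 0.7, -4.1]
```

Spring force shows (weight less about 2 N). The last few millimetres go in small steps.

```bash
python3 -m crank '[[0,0,0.002,0],[0,0,0.001,0],[0,0,0,0]]' |grep -E "pos|force"
python3 -m crank '[[0,0,0.001,0],[0,0,0,0]]' |grep -E "pos|force"
python3 -m crank '[[0,0,0.001,0],[0,0,0,0]]' |grep -E "pos|force"
```

```text
tool_pos: [0.5528, 0.0784, 0.1883]
wrist_force: [-0.4, 1.1, -4.3]
tool_pos: [0.5528, 0.0784, 0.1873]
wrist_force: [-0.3, 0.5, -4.5]
tool_pos: [0.5528, 0.0784, 0.1863]
wrist_force: [0.1, 0.5, -4.5]
```

```bash
python3 -m crank '[[0,0,0.001,0],[0,0,0,0]]' |grep -E "pos|force"
python3 -m crank '[[0,0,0.001,0],[0,0,0,0]]' |grep -E "pos|force"
python3 -c "
from h import *
print(arm.observe()['torque'])"
```

```text
tool_pos: [0.5529, 0.0784, 0.1859]
wrist_force: [-1.2, 1.0, -0.2]
tool_pos: [0.553, 0.0784, 0.1859]
wrist_force: [-3.2, -0.4, 6.9]
[0.15020805 1.17299058 0.05766209]
```

```bash
python3 -m crank '[[0,0,-0.001,0],[0,0,0,0],[0,0,0,0],[0,0,0,0],[0,0,0,0]]' 100|grep -E "pos|force|width"
python3 -m crank '[[0,0,-0.01,0],[0,0,-0.03,0],[0,0,-0.04,0],[0,0,-0.04,0],[0,0,-0.04,0]]' |grep -E "pos|force"
python3 -m crank '[[-0.03,0,0,0],[-0.04,0,0,0],[-0.03,0,0,0],[0,0,0,0],[0,0,0,0]]' |grep -E "pos|force"
python3 - <<'E'
from h import *
for n in("side","wrist"):
    c=cam(n);im,d=arm.snapshot(n);W=cloud(n,d,c);topfit(W,.553,.077,.215,.24,.04);topfit(W,.553,.077,.163,.185,.1)
    cv2.imwrite(f"pics/{n}8.png",im)
    for l in ("bushing_tall","bushing_middle","canister","hub","sleeve","spark_plug","wrench") if n=="side" else ():
        for m in arm.masks_of(l,n)[:1]: print(l,np.round(m["box"]))
im=cv2.imread("pics/side8.png");cv2.imwrite("pics/s8.png",cv2.resize(im[110:280,220:424],(720,600)))
go(.5,.077,.3)
E
```

```text
tool_pos: [0.5528, 0.0782, 0.1853]
wrist_force: [0.6, -0.0, -0.5]
width: 0.0853
tool_pos: [0.5526, 0.078, 0.3478]
wrist_force: [0.6, -0.6, 0.5]
tool_pos: [0.457, 0.1064, 0.3462]
wrist_force: [0.1, -0.3, -0.1]
179 circle ((553.9102172851562, 76.73609161376953), 32.35987091064453) rect ((554.2649536132812, 77.60061645507812), (60.16573715209961, 32.360992431640625), 74.27572631835938) z 0.2215
445 circle ((553.7672119140625, 75.49594116210938), 68.16120147705078) rect ((553.12548828125, 76.01355743408203), (132.02548217773438, 50.62264633178711), 75.35990905761719) z 0.1717
bushing_tall [406. 236. 437. 276.]
bushing_middle [346. 298. 373. 336.]
canister [310. 143. 338. 187.]
hub [209. 221. 239. 253.]
sleeve [449. 231. 476. 267.]
spark_plug [293. 292. 320. 320.]
wrench [237. 156. 292. 171.]
2843 circle ((551.287109375, 77.36724853515625), 31.239606857299805) rect ((551.5624389648438, 77.3419418334961), (55.78071594238281, 32.326534271240234), 73.61463165283203) z 0.2201
4814 circle ((551.3671875, 77.02851867675781), 68.69017028808594) rect ((551.6738891601562, 76.94676208496094), (129.87355041503906, 50.65922164916992), 73.64078521728516) z 0.1701
t 21.15 pos [0.4571 0.1062 0.3451] yaw -16.38 d tool mm [49.4 15.8 45.2] F [ 0.2  0.1 -0.1] w 0.0855 spin None q7 -0.69
```

View pics/s8.png

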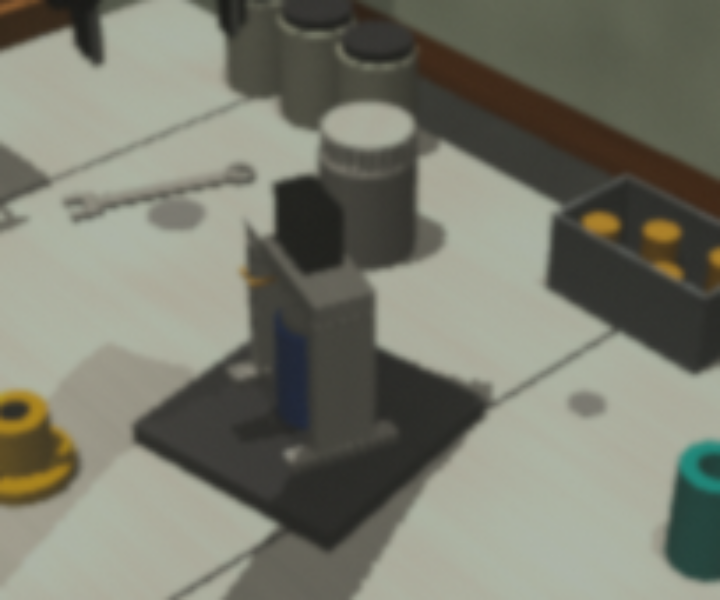

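View pics/wrist8.png

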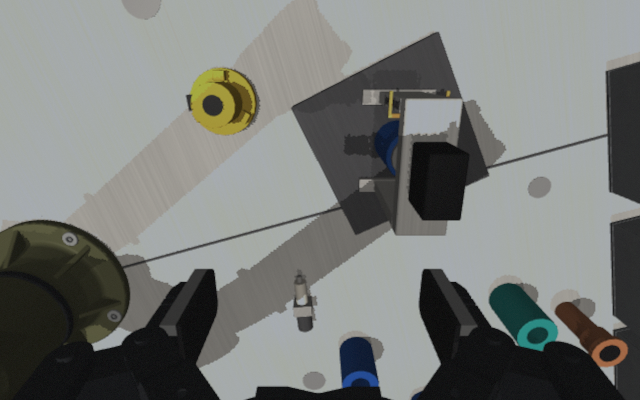

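The gauge stands flat: grip block top at 0.2201 and beam top at 0.1701, exactly 20 mm above their table values. It is centred at (0.5515, 0.077) and the bushing at (0.553, 0.077). The feet are on the plate, the robot is clear, and the bystanders have not moved. Handing in.

```bash
python3 -c "
from cell import arm
print(arm.sign_off())"
```

```text
the job is handed in; nothing more can be done
None
```

I stood the tallest blue bushing in the middle of the plate and let go of it. I then lowered the bridge height gauge over it by the grip block, released it, backed off, and handed in at about 21 s. No verdict came back.

- **Bushing:** before the gauge went on, the wrist camera put it at (0.553, 0.077), about 2 mm from the plate's middle. Its top was at 0.108 m, as it should be for 88 mm on the 20 mm plate.
- **Gauge:** after release, its centre was at (0.5515, 0.077), about 1.5 mm from the bushing's axis. The grip block and beam tops read 0.2201 and 0.1701 m, 20 mm above their table values, so it stands flat on the plate.
- **Height reading:** I could not read the sprung foot directly. The 0.043 m value is inferred from the flat stand and from about 2 N of spring force felt on the way down.
- **Lowering speed:** the pad touched at about 50 mm/s, well under the 0.3 m/s limit, and the last few millimetres went in steps of 1 to 3 mm.
- **Other things:** the middle bushing, canister, hub, sleeve, spark plug and wrench showed no shift beyond a few pixels of detector scatter in the side view. I did not check the short bushing after the job. The arm was nowhere near it except during the bushing grasp.
- **Disagreement:** the side camera put the gauge centre at (0.5535, 0.076), about 2 mm from the wrist camera's figure, which is within calibration.

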